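Shut the amplifier's terminal cover and run its wing nut home

ROBOT

A 7-joint arm with a two-finger parallel gripper is mounted at the origin on the work surface. World frame = base frame: x ahead of the robot, y to its left, z up, the work surface at z = 0. Lengths are in mm, angles in rad, forces in N, time in s.
With the tool pointing down it reaches from about 400 to 875 mm from the base axis. Payload 4.4 kg.
Tool frame: the origin (TCP) lies at the very end of the fingers, on their centre line; the grasp point (between the pads) lies 19 mm behind it; z points along the fingers, x is the direction in which the jaws open and shut, and the axes are right-handed (so a half turn about z gives the same grasp; the last joint's range is limited). The gripper opens to 85 mm and grips with 20 to 120 N. Pads are 22 mm wide; open, the fingers measure 114 mm over their backs; the gripper's body (76 mm by 85 mm) begins 54 mm behind the grasp point. The pads swing forward as they close: fully open they stand 13 mm farther back than shut.
Start: joints at [1.157, 0.628, 0.038, 1.517, -0.027, 0.996, -0.02], TCP at [221.568, -611.086, 231.313] pointing down, gripper open.
Joint ranges: [-3.06, 3.06], [-0.37, 2.12], [-1.25, 1.32], [0.18, 2.47], [-1.1, 4.24], [0.23, 1.98], [-2.94, 2.94]. Speed limits (rad/s): [2.57, 2.57, 3.14, 3.14, 3.14, 3.14, 3.14].

INTERFACE

Orientations are given as [roll, pitch, yaw] about the fixed x, y, z axes, in that order (R = Rz(yaw) Ry(pitch) Rx(roll)).
In Python, from cell import ctrl, get_image, job, models gives the robot as it stands.
- The arm moves only by the tool move_arm, never from a script. Its argument "moves" is a list that holds one entry, the list of rows, each a list of 6 numbers: the shift along the tool's x, y, z in m, then the turn, a rotation vector about the tool's x, y, z in rad. A call has 1 to 20 rows; each row is the pose to reach, as a shift and turn from the pose commanded when the call began, along the tool's axes at that moment; what a row does not reach only later rows make up. A row lasts 1/8 s, in which the tool goes at most 62.5 mm and 10.7 degrees, less where a joint would pass 70% of its speed; a pose out of reach is approached as far as the arm can. A call with a gripper value outside its range is refused whole. "jaw" is the opening, from 0 (shut) to 1 (fully open), set as the call begins (left out, the last holds). The fingers move at their own pace and stop on an object; the grip force is fixed at half the most. Time passes only in rows, so rows that repeat a pose let the fingers close. It gives the time, the measured TCP pose, the force and the opening at its end, in the units of the state.
- ctrl.read_state(): the state, without advancing time (a new reading comes with each control period).
- get_image(name): name is "side" or "top" or "wrist"; returns a dict with "color" (400x640x3 uint8, blue, green, red), "fov_y" (degrees; the focal length in pixels is half the picture's height over the tangent of half this angle, whatever the lens; pixels are square), "cx", "cy" (the principal point, pixels), "k1" (the pictures are not rectified: a ray, as slopes to the right and down, at radius r is drawn at 1 + k1 r^2 times it, then the intrinsics apply), "origin" and "orientation" of the camera in the world; the wrist camera has in their place "hand_eye" (4x4, takes a point from camera to tool coordinates, whose origin is the TCP and whose axes are the tool frame's). Camera axes: x right, y up, looking along -z (the intrinsics and any distortion apply to the point x, -y, -z); pixel columns grow to the right and rows downward; lengths in mm; the calibration is good to about 2 mm. A picture is of the moment at which its call begins: read the wrist's pose just before it. There is no depth.
- job.finish_job(): hands the job in, once; it reports no verdict.
Trained networks look in the newest picture that a camera, given by its name, has taken for a name from the list of things; names that differ only in an ending like _2 or _b are one class to them, and where a whole thing is asked for, a point or a joint stands for the part that bears it (a point fixed in the world has none). Each returns a list of dicts, best first, with "score" (0 to 1); they miss things now and then, are a little off and sometimes report something else, mostly with a low value. They report only what shows in the picture. A call takes as long as a camera call.
- models.cut_out(camera, thing): "pixels" (400x640 bool, what is visible of it) and "uv" ([column, row] in pixels, amid what is visible of it).
- models.place_of(camera, thing): "uv" ([column, row] in pixels: a listed point, or the origin of a listed thing).
The state is a dict: "clock": time; "qpos": joint angles; "qd": joint speeds; "tau": joint torques, N m; "eef_pos": TCP position; "tool_rot": TCP orientation; "force": force on the tool from outside, world axes, zero at the start; "torque": the same for the moment, N m; "width": finger opening in mm.
Only numpy, scipy, OpenCV 4.12 (cv2) and the standard library are available. Lean on these libraries where they do the work, as an engineer would, in place of code of your own. Each camera call takes 0.05 s, during which the arm holds its last target.

TASK

Using only your fingertips, push the sliding terminal cover on the amplifier fully shut by its yellow lip, then spin the loose red wing nut clockwise by repeated strokes on its wings until it is fully home against the cover. Push only: grip nothing, do not take the lip, the nut or a wing between the fingers, and leave the jar, the carton and the plug where they are.

Things in the scene. Friction and masses are not known exactly. Their poses are not given: they have to be found in the camera images.
- amp: Compact dark amplifier fixed on the table, 220 (x) x 260 (y) mm, top plate 56 mm above the table; origin at the centre of its underside, z up, aluminium front with knobs facing its -x. The cover slides along its y on the top plate; the cover's upper face is at z 63 mm.
- stud_top (a point): Top of the vertical steel stud, 8 mm in diameter, on which the wing nut runs; fixed at amplifier x 0, y -45, z 96 mm. Axes as the amplifier's.
- housing (a point): Centre of the top of the fixed grey transformer housing, 140 (amplifier x) x 46 (y) mm, top 95 mm above the table, at amplifier x 0, y -106. Its near wall stands 38 mm from the stud's axis: the wings clear it, but shut fingers cannot pass between it and the nut, so strokes run round the other side.
- cover_lip (a point): Centre of the cover's upright yellow lip: 60 mm along the amplifier's x, 8 mm thick along its y, 20 mm high (top 83 mm above the table). Axes as the amplifier's. With the cover shut it lies at amplifier x 0, y 41, z 73 mm; push its outer (+y) face towards the amplifier's -y.
- cover (a joint): How far the cover is open, m: 0 is fully shut against a hard stop; at most 0.042; opens along the amplifier's +y, away from the stud. Starts 0.025 to 0.042. It slides with about 3 N of friction and stays where left. Shut, its two-pronged fork straddles the stud under the nut's washer.
- nut_wings (a point): On the stud's axis at mid-height of the red wings; turns with the nut: x along the two wings, z up. Wings: upright blades from 8 to 32 mm either side of the axis, 6 mm thick, reaching 13 mm above and below this point; hub radius 10 mm, washer below it radius 14 mm. Height about 95 mm above the table at nut value 0, sinking 0.9 mm per rad to 85 mm when home.
- wing_nut (a joint): Turn of the wing nut, rad, growing clockwise seen from above (tightening); starts at 0 to 3.5; at 11.0 it is fully home against a hard stop. It turns freely, with 0.03 N m of friction, and stays where left.
- jar: Blue jar with white lid, 60 mm diameter, 85 mm tall, standing beside the amplifier; origin at the centre of its underside. Leave alone.
- carton: Small red and white carton, 150 (its x) x 50 x 40 mm high, beside the amplifier; origin at the centre of its underside. Leave alone.
- plug: White mains plug lying on the table, body 45 x 36 x 28 mm, brass pins to its +x; origin at the centre of its underside. Leave alone.

How it is judged:
By the outcome, as a careful person would: the job done as asked, in the order asked, and still so for the second after the job is handed in, with the robot touching nothing.
It also fails if it takes over 72 s, if anything falls off the work surface, if the arm or the gripper's body presses on something with over 40 N, if the wrist force passes 120 N, or if a joint passes its speed limit or range.

## Working session

There is one attempt and no reset: what is moved stays moved. The work goes in short steps, Python scripts to look and compute and a tool call to move; the robot and the scene stay as the last step left them, time stands still between calls to the robot, and variables do not carry over. Pictures are saved under pics/ and viewed, and the job is handed in when it is done.

Besides the shell and the picture viewer there is one more tool, called after "Call:" in YAML: its name, and indented under it one key for each argument. move_arm: Moves the arm, as the interface text tells. Its arguments: {"type":"object","properties":{"moves":{"type":"array","items":{"type":"array","items":{"type":"array","items":{"type":"number"}}}},"jaw":{"type":"number"}},"required":["moves"]}

```bash
mkdir -p pics; ls; python3 - <<'E'
from cell import ctrl,get_image,job,models
import cv2
s=ctrl.read_state(); print(s)
for n in ["side","top","wrist"]:
    d=get_image(n); cv2.imwrite(f"pics/{n}0.png",d["color"])
    print(n,{k:v for k,v in d.items() if k!="color"})
    for t in ["amp","stud_top","housing","cover_lip","nut_wings","jar","carton","plug"]:
        try: r=models.place_of(n,t); print(t,[(x["uv"],round(x["score"],2)) for x in r[:2]])
        except Exception as e: print(t,e)
E
```

```text
pics
{'clock': 0.0, 'qpos': array([ 1.1571932 ,  0.62930865,  0.03845821,  1.51838958, -0.02700386,
        0.99630397, -0.01999597]), 'qd': array([-0.0013951 ,  0.0003467 , -0.00115406, -0.0001571 , -0.00106086,
       -0.00011302,  0.0008878 ]), 'tau': array([-1.29533702e-03, -5.63394964e+01,  1.22637894e+00, -1.93446386e+01,
        1.10674641e-02,  1.03942497e-02,  1.03308406e-05]), 'eef_pos': array([ 221.34408768, -610.47637201,  230.4067814 ]), 'tool_rot': array([ 3.14156280e+00,  1.89087144e-03, -1.22300494e+00]), 'force': array([-0.99291347, -0.57860223, -1.00597409]), 'torque': array([ 0.0037434 , -0.02158426, -0.05377697]), 'width': 85.34654637115706}
side {'fov_y': 56.52904434832061, 'cx': 324.93140539683657, 'cy': 192.76502272022483, 'k1': 0.029456599487913765, 'origin': array([112.02108787, 612.98641601, 502.6234372 ]), 'orientation': array([ 1.0220004 , -0.01221523, -2.51164187])}
amp [([324.9, 182.2], 0.71)]
stud_top [([341.2, 149.1], 0.86)]
housing [([359.6, 141.8], 0.63)]
cover_lip [([302.2, 167.4], 0.61)]
nut_wings [([342.5, 148.0], 0.67)]
jar [([246.6, 200.4], 0.97
[... 403 characters left out ...]
ip [([355.3, 150.1], 0.56)]
nut_wings [([401.8, 166.6], 0.71)]
jar [([302.9, 126.2], 0.65)]
carton [([461.9, 186.0], 0.82)]
plug [([330.1, 227.8], 0.78)]
wrist {'fov_y': 70.18965199393419, 'cx': 317.6149573375175, 'cy': 195.527821319581, 'k1': -0.02794483763158957, 'hand_eye': array([[ 9.99998975e-01,  8.48592628e-04,  1.15324694e-03,
        -5.43334354e-01],
       [ 1.13648457e-03, -9.60344195e-01, -2.78814879e-01,
        -7.04749836e+01],
       [ 8.70913754e-04,  2.78815903e-01, -9.60344175e-01,
        -1.42853989e+02],
       [ 0.00000000e+00,  0.00000000e+00,  0.00000000e+00,
         1.00000000e+00]])}
amp []
stud_top []
housing []
cover_lip []
nut_wings []
jar []
carton []
plug []
```

```bash
cat > h.py <<'E'
import numpy as np, cv2
from scipy.spatial.transform import Rotation as R
from cell import ctrl,get_image,job,models
def cam(d,state=None):
    f=200/np.tan(np.radians(d["fov_y"])/2)
    if "origin" in d: return f,d["cx"],d["cy"],d["k1"],np.array(d["origin"]),R.from_euler("xyz",d["orientation"]).as_matrix()
    Rt=R.from_euler("xyz",state["tool_rot"]).as_matrix(); H=d["hand_eye"]
    return f,d["cx"],d["cy"],d["k1"],np.array(state["eef_pos"])+Rt@H[:3,3],Rt@H[:3,:3]
def proj(c,P):
    f,cx,cy,k,o,M=c
    p=(np.atleast_2d(P)-o)@M; s=np.c_[p[:,0],-p[:,1]]/(-p[:,2:3])
    s=s*(1+k*(s**2).sum(1,keepdims=True))
    return s*f+[cx,cy]
def ray(c,uv):
    f,cx,cy,k,o,M=c
    q=(np.array(uv)-[cx,cy])/f; s=q.copy()
    for _ in range(20): s=q/(1+k*(s@s))
    return o,M@np.array([s[0],-s[1],-1.])
def onz(c,uv,z):
    o,d=ray(c,uv); return o+d*(z-o[2])/d[2]
E
python3 - <<'E'
import cv2
a=cv2.imread("pics/top0.png"); cv2.imwrite("pics/topz.png",cv2.resize(a[80:280,250:510],None,fx=3,fy=3,interpolation=2)[:600,:780])
a=cv2.imread("pics/side0.png"); cv2.imwrite("pics/sidez.png",cv2.resize(a[90:260,210:450],None,fx=3.3,fy=3.3,interpolation=2)[:600,:800])
E
```

```text
(no output)
```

View pics/topz.png

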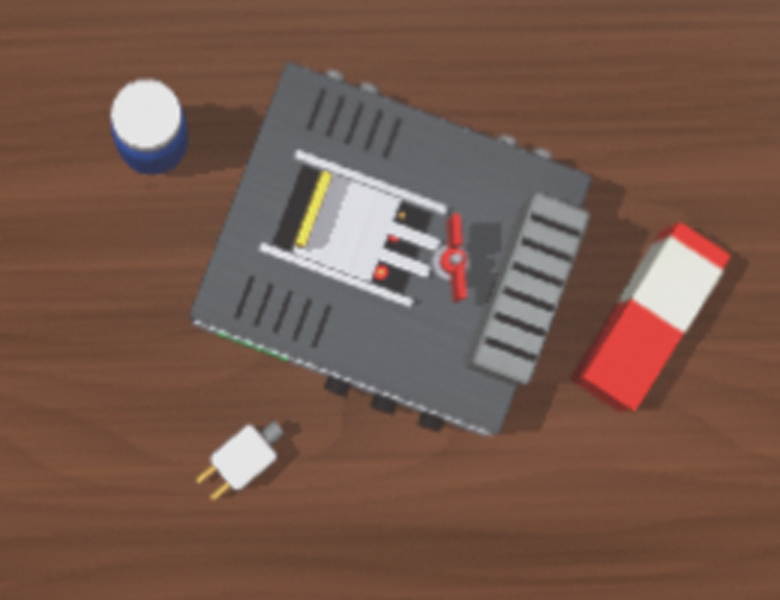

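View pics/sidez.png

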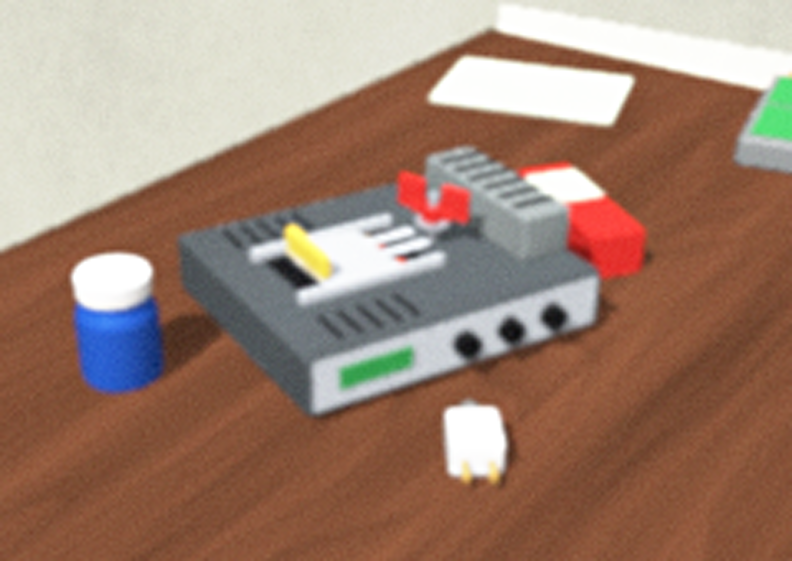

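View pics/top0.png

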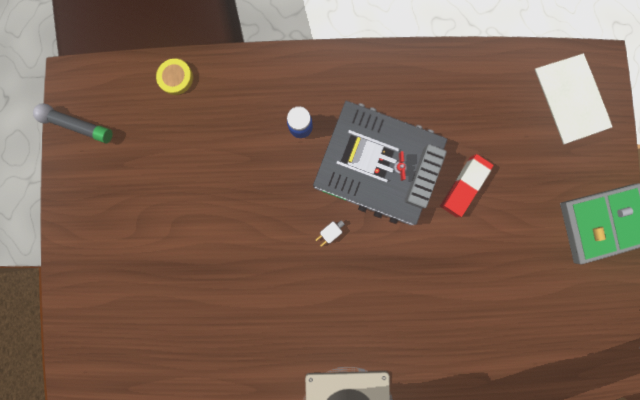

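Top view: yellow lip at about (355,150), nut at (402,166), amp top plate corners clear; the housing is on the right, the jar at upper left, the plug below and the carton on the right.

```bash
cat > fit.py <<'E'
from h import *
from scipy.optimize import least_squares
T=get_image("top");S=get_image("side");ct,cs=cam(T),cam(S)
zc=np.array([[287,63],[590,178],[495,435],[190,320]])/3+[250,80]
P=np.array([onz(ct,u,56)for u in zc]); print(P.round(1))
def A(p,q): 
    c,s=np.cos(p[2]),np.sin(p[2]); q=np.atleast_2d(q)
    return np.c_[p[0]+c*q[:,0]-s*q[:,1],p[1]+s*q[:,0]+c*q[:,1],q[:,2]]
cor=np.array([[110,130,56],[110,-130,56],[-110,-130,56],[-110,130,56.]])
pts=np.array([[0,0,0],[0,-45,96],[0,-106,95.]])
ut=np.array([[377.8,166.5],[402.7,165.8],[424.8,176.7]]);us=np.array([[324.9,182.2],[341.2,149.1],[359.6,141.8]])
def res(p): return np.r_[(proj(ct,A(p,cor))-zc).ravel()*1, (proj(ct,A(p,pts))-ut).ravel(),(proj(cs,A(p,pts))-us).ravel()]
m=P.mean(0); d=P[1]-P[0]; y0=np.arctan2(d[1],d[0])+np.pi/2
r=least_squares(res,[m[0],m[1],y0],loss="soft_l1"); print(r.x,r.fun.reshape(-1,2).round(1))
np.save("amp.npy",r.x); p=r.x
for op in (0,25,30,35,42): print(op,proj(ct,A(p,[0,41+op,73])).round(1),proj(cs,A(p,[0,41+op,73])).round(1),A(p,[0,41+op,73]).round(1))
print("stud",A(p,[0,-45,96]))
# wing tip direction from top picture
for z in (85+13,95+13): 
    a=onz(ct,np.array([455,215])/3+[250,80],z);b=onz(ct,np.array([461,298])/3+[250,80],z);print("wing",a.round(1),b.round(1),np.linalg.norm(a-b), np.degrees(np.arctan2(*(b-a)[1::-1])-p[2]))
for n,c in (("top",ct),("side",cs)):
    print(n,[(x["uv"],x["score"]) for x in models.cut_out(n,"cover_lip")],[(x["uv"],x["score"]) for x in models.cut_out(n,"nut_wings")])
for t in("jar","carton","plug"):
    u=models.place_of("top",t); print(t,onz(ct,u[0]["uv"],0).round())
E
python3 fit.py
```

```text
[[ 761.5  -14.8   56. ]
 [ 662.7 -251.9   56. ]
 [ 462.1 -167.2   56. ]
 [ 558.7   67.8   56. ]]
[ 6.12260373e+02 -9.11614186e+01 -3.92219742e-01] [[-0.7 -0.8]
 [ 0.6 -0.6]
 [ 0.9  0.5]
 [-1.4 -0.6]
 [-1.  -0.9]
 [-1.   0.5]
 [ 2.1 -0.7]
 [ 1.7  2.5]
 [ 0.6 -0.6]
 [ 1.2  2.2]]
0 [[364.7 154.6]] [[313.2 163.9]] [[627.9 -53.3  73. ]]
25 [[354.6 150.8]] [[304.6 166.2]] [[637.5 -30.2  73. ]]
30 [[352.6 150. ]] [[302.8 166.6]] [[639.4 -25.6  73. ]]
35 [[350.6 149.3]] [[301.  167.1]] [[641.3 -20.9  73. ]]
42 [[347.7 148.2]] [[298.6 167.8]] [[644.  -14.5  73. ]]
stud [[ 595.05954928 -132.7442474    96.        ]]
wing [ 628.  -133.6   98. ] [ 565.4 -135.5   98. ] 62.58666766827538 -155.8453495786404
wing [ 626.1 -131.5  108. ] [ 564.3 -133.3  108. ] 61.83327733992783 -155.8453495786404
top [([365.5, 157.0], 0.81)] [([397.5, 164.8], 0.57)]
side [([310.9, 167.2], 0.74)] [([342.2, 149.9], 0.63)]
jar [711.  95.   0.]
carton [ 552. -307.    0.]
plug [451.  29.   0.]
```

```bash
cat > plan.py <<'E'
# rows from the commanded pose (file cmd.npy: x,y,z,yaw ; tool down) to targets in amp frame
from h import *
import json,os
p=np.load("amp.npy")
def W(ax,ay): c,s=np.cos(p[2]),np.sin(p[2]); return np.array([p[0]+c*ax-s*ay,p[1]+s*ax+c*ay])
def rows(cmd,targets):
    R0=R.from_euler("xyz",[np.pi,0,cmd[3]]).as_matrix(); out=[]
    for t in targets:
        d=R0.T@(np.array(t[:3])-cmd[:3]); out.append([*(d/1000).round(3).tolist(),0,0,round(-(t[3]-cmd[3]),2)])
    print(len(out),json.dumps(out)); 
    return np.array(targets[-1],float)
def lin(a,b,n): a=np.array(a,float);b=np.array(b,float); return [a+(b-a)*k/n for k in range(1,n+1)]
def stroke(deg,ex,u=25,v=17.5,z=80):
    "pose with tool y along the wing at amp angle deg; tool on ccw side; world yaw unwrapped with offset ex"
    a=np.radians(deg); e=np.array([np.cos(a),np.sin(a)]); n=np.array([-e[1],e[0]])
    q=e*u+n*v; w=W(q[0],q[1]-45)
    return np.array([*w,z,p[2]+a+ex])
E
python3 - <<'E'
from plan import *
c=np.array([221.568,-611.086,231.313,-1.223])
w=W(0,100)
a=[*w,200,p[2]]
np.save("cmd.npy",rows(c,lin(c,a,16)+[a,a]))
print(a)
E
```

```text
18 [[-0.027, -0.038, 0.002, 0, 0, -0.05], [-0.054, -0.076, 0.004, 0, 0, -0.1], [-0.081, -0.115, 0.006, 0, 0, -0.16], [-0.107, -0.153, 0.008, 0, 0, -0.21], [-0.134, -0.191, 0.01, 0, 0, -0.26], [-0.161, -0.229, 0.012, 0, 0, -0.31], [-0.188, -0.268, 0.014, 0, 0, -0.36], [-0.215, -0.306, 0.016, 0, 0, -0.42], [-0.242, -0.344, 0.018, 0, 0, -0.47], [-0.268, -0.382, 0.02, 0, 0, -0.52], [-0.295, -0.421, 0.022, 0, 0, -0.57], [-0.322, -0.459, 0.023, 0, 0, -0.62], [-0.349, -0.497, 0.025, 0, 0, -0.68], [-0.376, -0.535, 0.027, 0, 0, -0.73], [-0.403, -0.574, 0.029, 0, 0, -0.78], [-0.429, -0.612, 0.031, 0, 0, -0.83], [-0.429, -0.612, 0.031, 0, 0, -0.83], [-0.429, -0.612, 0.031, 0, 0, -0.83]]
[np.float64(650.484427031588), np.float64(1.2448675581128157), 200, np.float64(-0.3922197419375321)]
```

Call:
move_arm:
  moves:
    - [[-0.027,-0.038,0.002,0,0,-0.05],[-0.08,-0.115,0.006,0,0,-0.16],[-0.107,-0.153,0.008,0,0,-0.21],[-0.134,-0.191,0.01,0,0,-0.26],[-0.161,-0.229,0.012,0,0,-0.31],[-0.188,-0.268,0.014,0,0,-0.36],[-0.215,-0.306,0.016,0,0,-0.42],[-0.242,-0.344,0.018,0,0,-0.47],[-0.268,-0.382,0.02,0,0,-0.52],[-0.295,-0.421,0.022,0,0,-0.57],[-0.322,-0.459,0.023,0,0,-0.62],[-0.349,-0.497,0.025,0,0,-0.68],[-0.376,-0.535,0.027,0,0,-0.73],[-0.403,-0.574,0.029,0,0,-0.78],[-0.429,-0.612,0.031,0,0,-0.83],[-0.429,-0.612,0.031,0,0,-0.83],[-0.429,-0.612,0.031,0,0,-0.83]]
  jaw: 0

```text
clock: 3.92
eef_pos: [650.3, -0.0, 200.0]
tool_rot: [3.14, 0.0, -0.393]
force: [0.3, 0.5, 0.2]
width: -0.0
```

```bash
cat > look.py <<'E'
from plan import *
import sys
tag=sys.argv[1]
s=ctrl.read_state(); d=get_image("wrist"); im=d["color"].copy(); c=cam(d,s)
cv2.imwrite(f"pics/w{tag}.png",im)
print(s["clock"],s["eef_pos"].round(1),s["tool_rot"].round(3),s["force"].round(1),s["qpos"].round(2))
for t in ["stud_top","housing","cover_lip","nut_wings"]:
    r=models.place_of("wrist",t)
    if not r: print(t,"none"); continue
    z={"stud_top":96,"housing":95,"cover_lip":73,"nut_wings":90}[t]
    X=onz(c,r[0]["uv"],z); rel=X[:2]-p[:2]; cc,ss=np.cos(p[2]),np.sin(p[2])
    print(t,r[0]["uv"],round(r[0]["score"],2),X.round(1),"amp",(cc*rel[0]+ss*rel[1]).round(1),(-ss*rel[0]+cc*rel[1]).round(1))
E
python3 look.py a
```

```text
3.925 [650.3  -0.  200. ] [ 3.14   0.    -0.393] [0.3 0.5 0.2] [ 0.07  0.67 -0.19  1.54  0.15  0.95 -0.56]
stud_top [321.4, 326.2] 0.7 [ 598.  -133.6   96. ] amp 3.0 -44.7
housing none
cover_lip [316.9, 217.2] 0.87 [637.2 -27.2  73. ] amp -1.4 68.6
nut_wings [319.3, 322.8] 0.66 [ 595.7 -133.5   90. ] amp 0.9 -45.5
```

View pics/wa.png

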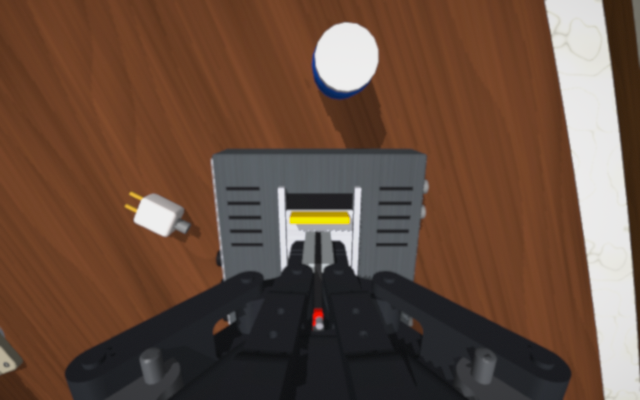

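Wrist view shows the lip at (320,217), amp axes aligned with the picture; the opening is about 28 mm. Descend outside the lip, then push.

Call:
move_arm:
  moves:
    - [[0,0,0.05,0,0,0],[0,0,0.1,0,0,0],[0,0,0.125,0,0,0],[0,0,0.13,0,0,0],[0,0,0.13,0,0,0],[0,0.008,0.13,0,0,0],[0,0.015,0.13,0,0,0],[0,0.02,0.13,0,0,0],[0,0.025,0.13,0,0,0],[0,0.03,0.13,0,0,0],[0,0.034,0.13,0,0,0],[0,0.038,0.13,0,0,0],[0,0.041,0.13,0,0,0]]

```text
clock: 5.8
eef_pos: [635.1, -37.4, 70.3]
tool_rot: [-3.142, -0.0, -0.393]
force: [2.5, 2.0, 2.9]
width: 0.1
```

Call:
move_arm:
  moves:
    - [[0,0.002,0,0,0,0],[0,0.004,0,0,0,0],[0,0.004,0,0,0,0]]

```text
clock: 6.18
eef_pos: [634.2, -39.5, 70.4]
tool_rot: [-3.14, -0.001, -0.392]
force: [3.5, 5.1, 0.0]
width: 0.2
```

Call:
move_arm:
  moves:
    - [[0,0.002,0,0,0,0],[0,0.004,0,0,0,0],[0,0.005,0,0,0,0],[0,0.005,0,0,0,0]]

```text
clock: 6.68
eef_pos: [634.2, -39.6, 70.5]
tool_rot: [-3.133, -0.002, -0.39]
force: [6.8, 11.5, -2.5]
width: -0.1
```

```bash
python3 - <<'E'
from plan import *
w=W(0,50);c=np.array([*w,70,p[2]])
b=np.array([*W(0,72),70,p[2]]);u=b.copy();u[2]=130
s=stroke(50,0,26,16,130)
np.save("cmd.npy",rows(c,lin(c,b,1)+lin(b,u,2)+lin(u,s,6)+[s])); print(s)
E
```

```text
10 [[0.0, -0.022, -0.0, 0, 0, -0.0], [0.0, -0.022, -0.03, 0, 0, -0.0], [0.0, -0.022, -0.06, 0, 0, -0.0], [0.001, -0.008, -0.06, 0, 0, -0.15], [0.001, 0.007, -0.06, 0, 0, -0.29], [0.002, 0.021, -0.06, 0, 0, -0.44], [0.003, 0.036, -0.06, 0, 0, -0.58], [0.004, 0.05, -0.06, 0, 0, -0.73], [0.004, 0.065, -0.06, 0, 0, -0.87], [0.004, 0.065, -0.06, 0, 0, -0.87]]
[ 6.10721294e+02 -1.06539100e+02  1.30000000e+02  4.80444884e-01]
```

Call:
move_arm:
  moves:
    - [[0,-0.022,0,0,0,0],[0,-0.022,-0.03,0,0,0],[0,-0.022,-0.06,0,0,0],[0.001,-0.008,-0.06,0,0,-0.15],[0.001,0.007,-0.06,0,0,-0.29],[0.002,0.021,-0.06,0,0,-0.44],[0.003,0.036,-0.06,0,0,-0.58],[0.004,0.05,-0.06,0,0,-0.73],[0.004,0.065,-0.06,0,0,-0.87],[0.004,0.065,-0.06,0,0,-0.87]]

```text
clock: 7.92
eef_pos: [608.6, -109.4, 129.4]
tool_rot: [-3.141, 0.004, 0.473]
force: [0.2, 1.1, 0.8]
width: 0.0
```

```bash
python3 look.py b; python3 - <<'E'
from h import *
for n in("top","side"):
    d=get_image(n);a=d["color"]
    a=a[100:240,300:470] if n=="top" else a[110:230,260:420]
    cv2.imwrite(f"pics/{n}b.png",cv2.resize(a,None,fx=4,fy=4,interpolation=2))
E
```

```text
7.925 [ 608.6 -109.4  129.4] [-3.141  0.004  0.473] [0.2 1.1 0.8] [ 0.39  0.74 -0.43  1.69  0.4   0.81  0.25]
stud_top [286.2, 242.2] 0.7 [ 595.  -130.5   96. ] amp -1.0 -43.0
housing [224.0, 295.5] 0.67 [ 572.8 -190.2   95. ] amp 1.4 -106.6
cover_lip [382.1, 158.8] 0.8 [630.  -52.9  73. ] amp 1.8 42.2
nut_wings [287.2, 244.0] 0.85 [ 596.8 -134.3   90. ] amp 2.2 -45.8
```

View pics/wb.png

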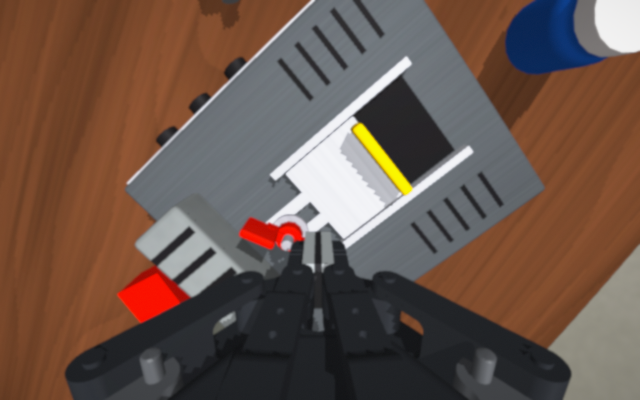

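View pics/sideb.png

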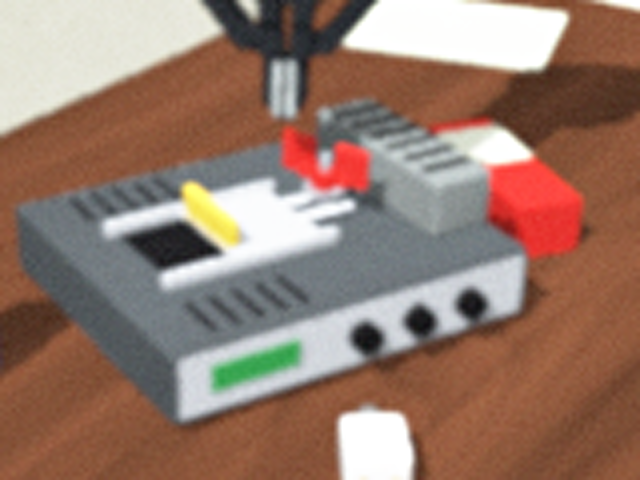

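View pics/topb.png

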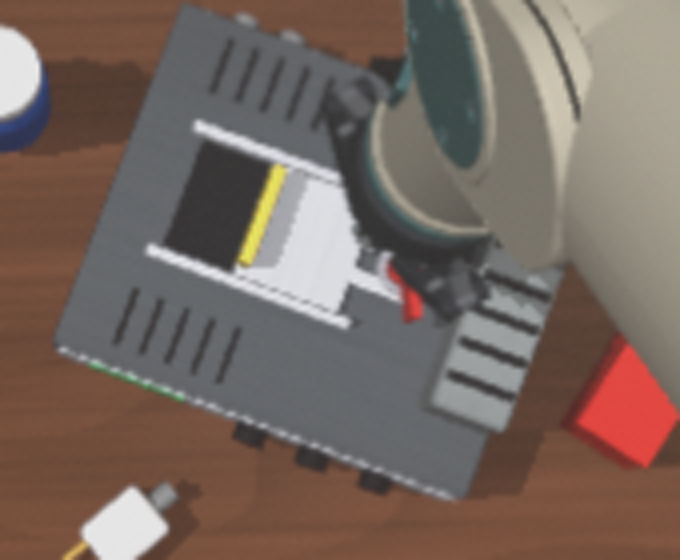

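```bash
python3 - <<'E'
from plan import *
s=ctrl.read_state();d=get_image("wrist");c=cam(d,s);print(s["eef_pos"],s["clock"],s["qd"].round(3))
cc,ss=np.cos(p[2]),np.sin(p[2])
for z in(102,106):
  for uv in([245,224],[241,238],[258,233]):
    X=onz(c,uv,z); r=X[:2]-p[:2]; q=np.array([cc*r[0]+ss*r[1],-ss*r[0]+cc*r[1]+45]); print(z,uv,q.round(1),np.degrees(np.arctan2(q[1],q[0])).round(1),np.hypot(*q).round(1))
E
```

```text
[ 610.53674568 -106.08984627  130.37169931] 8.275 [ 0.004 -0.002  0.     0.     0.002 -0.001  0.007]
102 [245, 224] [-28.4  -3.8] -172.4 28.6
102 [241, 238] [-23.  -12.7] -151.1 26.3
102 [258, 233] [-18.4  -1.7] -174.7 18.5
106 [245, 224] [-28.9  -1.9] -176.2 29.0
106 [241, 238] [-23.7 -10.6] -155.8 25.9
106 [258, 233] [-19.1   0.1] 179.6 19.1
```

```bash
python3 - <<'E'
import cv2
a=cv2.imread("pics/wb.png")[180:290,200:340]; cv2.imwrite("pics/wbz.png",cv2.resize(a,None,fx=5,fy=5,interpolation=2))
E
```

```text
(no output)
```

View pics/wbz.png

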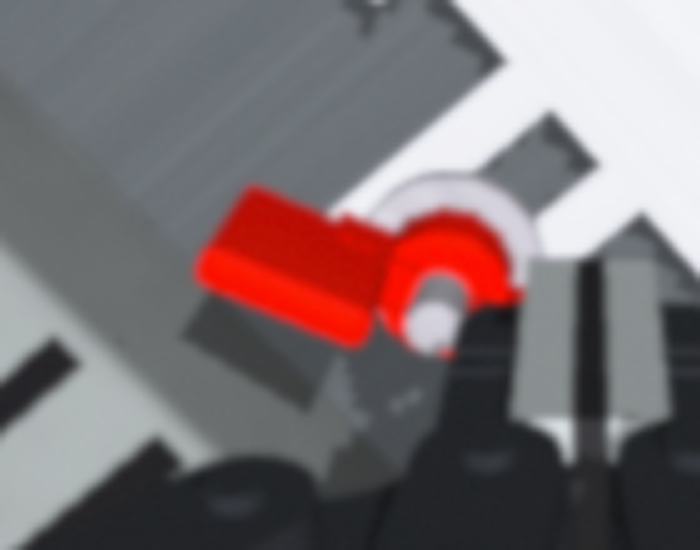

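```bash
python3 - <<'E'
from plan import *
# measured pose of that picture
s=dict(eef_pos=np.array([608.6,-109.4,129.4]),tool_rot=[-3.141,.004,.473]);d=get_image("wrist");c=cam(d,s)
cc,ss=np.cos(p[2]),np.sin(p[2])
def q(uv,z):
    r=onz(c,uv,z)[:2]-p[:2]; return np.array([cc*r[0]+ss*r[1],-ss*r[0]+cc*r[1]+45])
for z in(101,104,108):
    a=q(np.array([200,265])/5+[200,180],z);b=q(np.array([362,335])/5+[200,180],z);t=b-a;print(a,b,np.hypot(*t),np.degrees(np.arctan2(t[1],t[0])), q(np.array([430,325])/5+[200,180],96))
E
```

```text
[-26.7354937  -14.56340454] [-5.66404175 -5.2302496 ] 23.04590784005133 23.88993688926087 [0.53304054 0.57015632]
[-27.1471505  -13.02584651] [-6.44473601 -3.85614893] 22.642290505850976 23.889936889260838 [0.53304054 0.57015632]
[-27.69602623 -10.97576914] [-7.48566169 -2.02401469] 22.104134060250775 23.889936889260913 [0.53304054 0.57015632]
```

Wings lie at 24°/204° in amp axes; the stud location agrees with my fit. Cover shut (lip at amp y≈42). First stroke now.

```bash
python3 - <<'E'
from plan import *
c=np.load("cmd.npy"); 
d=c.copy();d[2]=80
T=lin(c,d,2)+[d]+[stroke(a,0,26,14,80) for a in range(41,-56,-9)]; e=stroke(-55,0,26,14,80); T+= [e,e]
np.save("cmd.npy",rows(c,T))
E
```

```text
16 [[0.0, -0.0, 0.025, 0, 0, -0.0], [0.0, -0.0, 0.05, 0, 0, -0.0], [0.0, -0.0, 0.05, 0, 0, -0.0], [0.002, 0.006, 0.05, 0, 0, 0.16], [0.003, 0.011, 0.05, 0, 0, 0.31], [0.004, 0.015, 0.05, 0, 0, 0.47], [0.003, 0.02, 0.05, 0, 0, 0.63], [0.002, 0.024, 0.05, 0, 0, 0.79], [0.001, 0.029, 0.05, 0, 0, 0.94], [-0.002, 0.033, 0.05, 0, 0, 1.1], [-0.005, 0.036, 0.05, 0, 0, 1.26], [-0.008, 0.039, 0.05, 0, 0, 1.41], [-0.012, 0.042, 0.05, 0, 0, 1.57], [-0.016, 0.044, 0.05, 0, 0, 1.73], [-0.019, 0.045, 0.05, 0, 0, 1.83], [-0.019, 0.045, 0.05, 0, 0, 1.83]]
```

Call:
move_arm:
  moves:
    - [[0,0,0.025,0,0,0],[0,0,0.05,0,0,0],[0,0,0.05,0,0,0],[0.002,0.006,0.05,0,0,0.16],[0.003,0.011,0.05,0,0,0.31],[0.004,0.015,0.05,0,0,0.47],[0.003,0.02,0.05,0,0,0.63],[0.002,0.024,0.05,0,0,0.79],[0.001,0.029,0.05,0,0,0.94],[-0.002,0.033,0.05,0,0,1.1],[-0.005,0.036,0.05,0,0,1.26],[-0.008,0.039,0.05,0,0,1.41],[-0.012,0.042,0.05,0,0,1.57],[-0.016,0.044,0.05,0,0,1.73],[-0.019,0.045,0.05,0,0,1.83],[-0.019,0.045,0.05,0,0,1.83]]

```text
clock: 10.38
eef_pos: [615.4, -155.0, 81.6]
tool_rot: [-3.139, -0.0, -1.351]
force: [0.2, 0.9, 1.0]
width: 0.3
```

```bash
cat > ret.py <<'E'
from plan import *
import sys
a0,a1=float(sys.argv[1]),float(sys.argv[2])
c=np.load("cmd.npy"); u=c.copy(); u[2]=125
e=stroke(a1,0,26,16,125)
n=int(np.ceil(abs(a1-a0)/10.5)); L=lin(c,e,n)
for k,t in enumerate(L): t[2]=min(125,80+ [25,45,45][min(k,2)])
L[0][:2]=c[:2]; L[1][:2]=c[:2]+(L[1][:2]-c[:2])*.3
np.save("cmd.npy",rows(c,L))
E
python3 ret.py -55 145
```

```text
20 [[0.0, 0.0, -0.025, 0, 0, -0.17], [-0.001, 0.001, -0.045, 0, 0, -0.35], [-0.007, 0.006, -0.045, 0, 0, -0.52], [-0.009, 0.008, -0.045, 0, 0, -0.7], [-0.011, 0.009, -0.045, 0, 0, -0.87], [-0.013, 0.011, -0.045, 0, 0, -1.05], [-0.016, 0.013, -0.045, 0, 0, -1.22], [-0.018, 0.015, -0.045, 0, 0, -1.4], [-0.02, 0.017, -0.045, 0, 0, -1.57], [-0.022, 0.019, -0.045, 0, 0, -1.75], [-0.025, 0.021, -0.045, 0, 0, -1.92], [-0.027, 0.023, -0.045, 0, 0, -2.09], [-0.029, 0.025, -0.045, 0, 0, -2.27], [-0.031, 0.027, -0.045, 0, 0, -2.44], [-0.034, 0.028, -0.045, 0, 0, -2.62], [-0.036, 0.03, -0.045, 0, 0, -2.79], [-0.038, 0.032, -0.045, 0, 0, -2.97], [-0.04, 0.034, -0.045, 0, 0, -3.14], [-0.043, 0.036, -0.045, 0, 0, -3.32], [-0.045, 0.038, -0.045, 0, 0, -3.49]]
```

Call:
move_arm:
  moves:
    - [[0,0,-0.045,0,0,0],[-0.001,0.001,-0.045,0,0,-0.17],[-0.007,0.006,-0.045,0,0,-0.35],[-0.009,0.008,-0.045,0,0,-0.53],[-0.011,0.009,-0.045,0,0,-0.71],[-0.013,0.011,-0.045,0,0,-0.89],[-0.016,0.013,-0.045,0,0,-1.07],[-0.018,0.015,-0.045,0,0,-1.25],[-0.02,0.017,-0.045,0,0,-1.43],[-0.022,0.019,-0.045,0,0,-1.61],[-0.025,0.021,-0.045,0,0,-1.79],[-0.027,0.023,-0.045,0,0,-1.97],[-0.029,0.025,-0.045,0,0,-2.15],[-0.031,0.027,-0.045,0,0,-2.33],[-0.034,0.028,-0.045,0,0,-2.51],[-0.036,0.03,-0.045,0,0,-2.69],[-0.038,0.032,-0.045,0,0,-2.87],[-0.04,0.034,-0.045,0,0,-3.05],[-0.043,0.036,-0.045,0,0,-3.23],[-0.045,0.038,-0.045,0,0,-3.41]]

```text
clock: 12.88
eef_pos: [567.7, -120.4, 126.1]
tool_rot: [3.141, 0.002, 2.065]
force: [-0.7, -0.7, 0.6]
width: -0.1
```

```bash
python3 look.py c; python3 - <<'E'
from h import *
import numpy as np
c=np.load("cmd.npy"); c[3]-=.08; np.save("cmd.npy",c); print(c)
for n in("side","top"):
    d=get_image(n);a=d["color"]
    a=a[100:240,300:470] if n=="top" else a[110:230,260:420]
    cv2.imwrite(f"pics/{n}c.png",cv2.resize(a,None,fx=4,fy=4,interpolation=2))
E
```

```text
12.875 [ 567.7 -120.4  126.1] [3.141e+00 2.000e-03 2.065e+00] [-0.7 -0.7  0.6] [ 0.66  0.8  -0.84  1.8   0.76  0.89  1.53]
stud_top [282.6, 251.8] 0.59 [ 595.  -131.8   96. ] amp -0.5 -44.1
housing [217.2, 186.1] 0.84 [ 574.  -188.4   95. ] amp 1.8 -104.5
cover_lip none
nut_wings [283.7, 249.0] 0.88 [ 595.8 -131.3   90. ] amp 0.1 -43.4
[ 567.58910922 -119.42602968  125.            2.05850767]
```

View pics/wc.png

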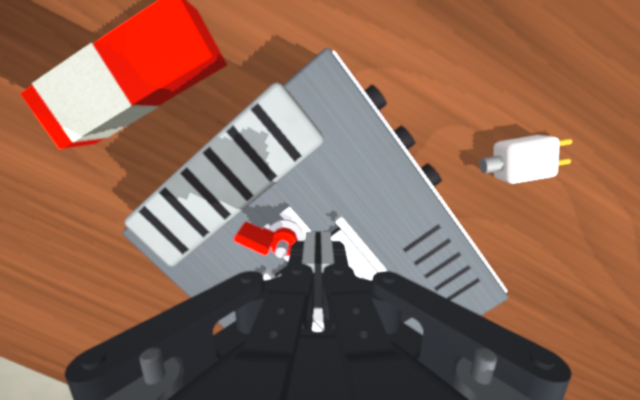

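View pics/sidec.png

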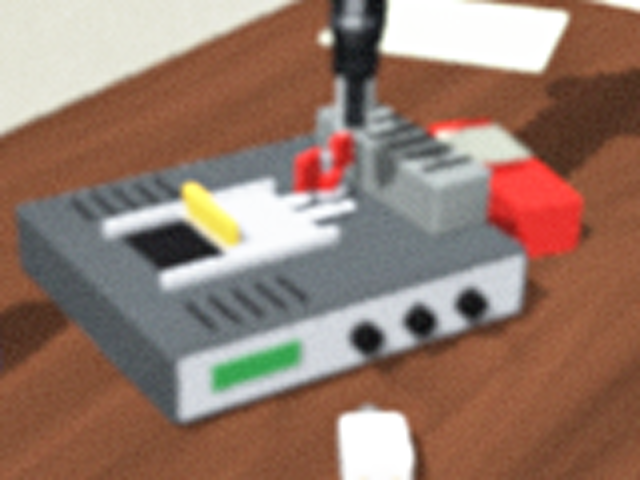

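```bash
cat > st.py <<'E'
from plan import *
import sys
a0,a1,n,nd=float(sys.argv[1]),float(sys.argv[2]),int(sys.argv[3]),int(sys.argv[4])
c=np.load("cmd.npy"); d=c.copy(); d[2]=80
ang=np.linspace(a0,a1,n+1)[1:]
S=[stroke(a,0,26,14,80) for a in ang]
print("yaw jump",S[0][3]-d[3])
np.save("cmd.npy",rows(c,[d]*nd+S))
E
python3 st.py 140.5 -57.5 19 1
```

```text
yaw jump -0.1804214962844175
20 [[-0.0, -0.0, 0.045, 0, 0, -0.0], [0.003, 0.009, 0.045, 0, 0, 0.18], [0.005, 0.014, 0.045, 0, 0, 0.36], [0.005, 0.02, 0.045, 0, 0, 0.54], [0.004, 0.025, 0.045, 0, 0, 0.73], [0.002, 0.03, 0.045, 0, 0, 0.91], [-0.0, 0.035, 0.045, 0, 0, 1.09], [-0.004, 0.039, 0.045, 0, 0, 1.27], [-0.008, 0.042, 0.045, 0, 0, 1.45], [-0.012, 0.045, 0.045, 0, 0, 1.64], [-0.017, 0.047, 0.045, 0, 0, 1.82], [-0.023, 0.047, 0.045, 0, 0, 2.0], [-0.028, 0.047, 0.045, 0, 0, 2.18], [-0.033, 0.046, 0.045, 0, 0, 2.36], [-0.038, 0.044, 0.045, 0, 0, 2.54], [-0.043, 0.041, 0.045, 0, 0, 2.73], [-0.047, 0.038, 0.045, 0, 0, 2.91], [-0.05, 0.033, 0.045, 0, 0, 3.09], [-0.052, 0.029, 0.045, 0, 0, 3.27], [-0.054, 0.023, 0.045, 0, 0, 3.45]]
```

Wrist view: the wing at (255,240) points to about -60°, so the stroke turned the nut ~84°; the other wing is at ~120° just ahead of the fingers. Second stroke.

Call:
move_arm:
  moves:
    - [[0,0,0.045,0,0,0],[0.003,0.009,0.045,0,0,0.18],[0.005,0.014,0.045,0,0,0.36],[0.005,0.02,0.045,0,0,0.54],[0.004,0.025,0.045,0,0,0.73],[0.002,0.03,0.045,0,0,0.91],[0,0.035,0.045,0,0,1.09],[-0.004,0.039,0.045,0,0,1.27],[-0.008,0.042,0.045,0,0,1.45],[-0.012,0.045,0.045,0,0,1.64],[-0.017,0.047,0.045,0,0,1.82],[-0.023,0.047,0.045,0,0,2.0],[-0.028,0.047,0.045,0,0,2.18],[-0.033,0.046,0.045,0,0,2.36],[-0.038,0.044,0.045,0,0,2.54],[-0.043,0.041,0.045,0,0,2.73],[-0.047,0.038,0.045,0,0,2.91],[-0.05,0.033,0.045,0,0,3.09],[-0.052,0.029,0.045,0,0,3.27],[-0.054,0.023,0.045,0,0,3.45]]

```text
clock: 15.72
eef_pos: [614.1, -156.0, 80.7]
tool_rot: [-3.139, 0.0, -1.399]
force: [1.2, 1.7, 0.7]
width: -0.2
```

```bash
python3 look.py d; python3 ret.py -57.5 140
```

```text
15.725 [ 614.1 -156.    80.7] [-3.139  0.    -1.399] [1.2 1.7 0.7] [ 0.14  0.79  0.11  1.69 -0.13  0.67 -1.08]
stud_top [269.7, 283.8] 0.9 [ 596.  -133.4   96. ] amp 1.1 -45.2
housing none
cover_lip [140.3, 187.7] 0.68 [628.  -53.3  73. ] amp 0.1 41.0
nut_wings [272.5, 271.7] 0.59 [ 599.5 -133.5   90. ] amp 4.4 -44.0
19 [[0.0, 0.0, -0.025, 0, 0, -0.18], [-0.001, 0.001, -0.045, 0, 0, -0.36], [-0.007, 0.006, -0.045, 0, 0, -0.54], [-0.01, 0.008, -0.045, 0, 0, -0.73], [-0.012, 0.01, -0.045, 0, 0, -0.91], [-0.015, 0.012, -0.045, 0, 0, -1.09], [-0.017, 0.014, -0.045, 0, 0, -1.27], [-0.019, 0.016, -0.045, 0, 0, -1.45], [-0.022, 0.018, -0.045, 0, 0, -1.63], [-0.024, 0.02, -0.045, 0, 0, -1.81], [-0.027, 0.021, -0.045, 0, 0, -2.0], [-0.029, 0.023, -0.045, 0, 0, -2.18], [-0.031, 0.025, -0.045, 0, 0, -2.36], [-0.034, 0.027, -0.045, 0, 0, -2.54], [-0.036, 0.029, -0.045, 0, 0, -2.72], [-0.039, 0.031, -0.045, 0, 0, -2.9], [-0.041, 0.033, -0.045, 0, 0, -3.08], [-0.044, 0.035, -0.045, 0, 0, -3.27], [-0.046, 0.037, -0.045, 0, 0, -3.45]]
```

View pics/wd.png

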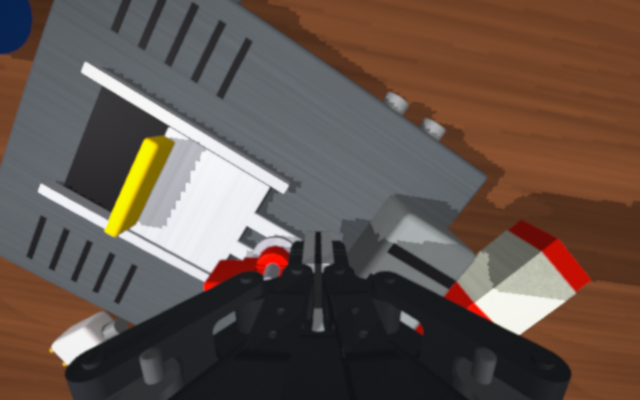

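Call:
move_arm:
  moves:
    - [[0,0,-0.045,0,0,0],[0,0,-0.045,0,0,-0.18],[-0.001,0.001,-0.045,0,0,-0.36],[-0.007,0.006,-0.045,0,0,-0.54],[-0.01,0.008,-0.045,0,0,-0.73],[-0.012,0.01,-0.045,0,0,-0.91],[-0.015,0.012,-0.045,0,0,-1.09],[-0.017,0.014,-0.045,0,0,-1.27],[-0.019,0.016,-0.045,0,0,-1.45],[-0.022,0.018,-0.045,0,0,-1.63],[-0.024,0.02,-0.045,0,0,-1.81],[-0.027,0.021,-0.045,0,0,-2.0],[-0.029,0.023,-0.045,0,0,-2.18],[-0.031,0.025,-0.045,0,0,-2.36],[-0.034,0.027,-0.045,0,0,-2.54],[-0.036,0.029,-0.045,0,0,-2.72],[-0.039,0.031,-0.045,0,0,-2.9],[-0.041,0.033,-0.045,0,0,-3.08],[-0.044,0.035,-0.045,0,0,-3.27],[-0.046,0.037,-0.045,0,0,-3.45]]

```text
clock: 18.48
eef_pos: [568.3, -118.6, 125.5]
tool_rot: [3.142, 0.001, 2.065]
force: [-0.8, -0.1, -0.3]
width: 0.0
```

```bash
python3 look.py e; python3 st.py 140 50 9 1
```

```text
18.475 [ 568.3 -118.6  125.5] [3.142e+00 1.000e-03 2.065e+00] [-0.8 -0.1 -0.3] [ 0.65  0.8  -0.82  1.8   0.75  0.89  1.54]
stud_top [279.8, 250.4] 0.86 [ 595.2 -132.1   96. ] amp -0.1 -44.4
housing [216.1, 181.4] 0.73 [ 571.8 -188.2   95. ] amp -0.2 -105.1
cover_lip none
nut_wings [280.2, 243.8] 0.79 [ 593.7 -133.4   90. ] amp -1.0 -46.1
yaw jump -0.1745329251994323
10 [[0.0, -0.0, 0.045, 0, 0, -0.0], [0.002, 0.007, 0.045, 0, 0, 0.17], [0.003, 0.012, 0.045, 0, 0, 0.35], [0.004, 0.017, 0.045, 0, 0, 0.52], [0.003, 0.022, 0.045, 0, 0, 0.7], [0.001, 0.027, 0.045, 0, 0, 0.87], [-0.001, 0.032, 0.045, 0, 0, 1.05], [-0.004, 0.036, 0.045, 0, 0, 1.22], [-0.008, 0.039, 0.045, 0, 0, 1.4], [-0.012, 0.042, 0.045, 0, 0, 1.57]]
```

View pics/we.png

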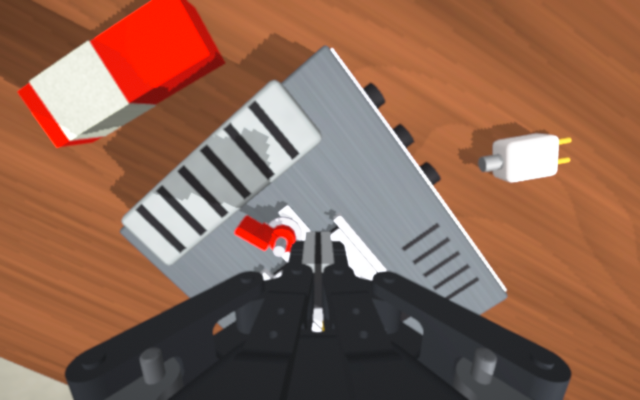

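```bash
python3 - <<'E'
import numpy as np
from plan import *
c=[*stroke(140,0,26,16,125)]; np.save("cmd.npy",c)
E
python3 st.py 140 -25 16 1
```

```text
yaw jump -0.17998707911191492
17 [[0.0, -0.0, 0.045, 0, 0, -0.0], [0.002, 0.007, 0.045, 0, 0, 0.18], [0.003, 0.012, 0.045, 0, 0, 0.36], [0.003, 0.017, 0.045, 0, 0, 0.54], [0.003, 0.023, 0.045, 0, 0, 0.72], [0.001, 0.028, 0.045, 0, 0, 0.9], [-0.001, 0.032, 0.045, 0, 0, 1.08], [-0.005, 0.036, 0.045, 0, 0, 1.26], [-0.009, 0.04, 0.045, 0, 0, 1.44], [-0.013, 0.043, 0.045, 0, 0, 1.62], [-0.018, 0.044, 0.045, 0, 0, 1.8], [-0.023, 0.045, 0.045, 0, 0, 1.98], [-0.029, 0.045, 0.045, 0, 0, 2.16], [-0.034, 0.044, 0.045, 0, 0, 2.34], [-0.039, 0.043, 0.045, 0, 0, 2.52], [-0.044, 0.04, 0.045, 0, 0, 2.7], [-0.047, 0.036, 0.045, 0, 0, 2.88]]
```

Call:
move_arm:
  moves:
    - [[0,0,0.045,0,0,0],[0.002,0.007,0.045,0,0,0.18],[0.003,0.012,0.045,0,0,0.36],[0.003,0.017,0.045,0,0,0.54],[0.003,0.023,0.045,0,0,0.72],[0.001,0.028,0.045,0,0,0.9],[-0.001,0.032,0.045,0,0,1.08],[-0.005,0.036,0.045,0,0,1.26],[-0.009,0.04,0.045,0,0,1.44],[-0.013,0.043,0.045,0,0,1.62],[-0.018,0.044,0.045,0,0,1.8],[-0.023,0.045,0.045,0,0,1.98],[-0.029,0.045,0.045,0,0,2.16],[-0.034,0.044,0.045,0,0,2.34],[-0.039,0.043,0.045,0,0,2.52],[-0.044,0.04,0.045,0,0,2.7],[-0.047,0.036,0.045,0,0,2.88]]

```text
clock: 20.85
eef_pos: [623.4, -142.3, 80.7]
tool_rot: [-3.139, -0.002, -0.83]
force: [1.5, 0.8, -0.9]
width: 0.2
```

```bash
python3 st.py -25 -58 5 0;  python3 - <<'E'
from h import *
d=get_image("side");a=d["color"][110:230,260:420]
cv2.imwrite(f"pics/sidef.png",cv2.resize(a,None,fx=4,fy=4,interpolation=2))
E
```

```text
yaw jump -0.11519173063162569
5 [[0.001, 0.003, 0.0, 0, 0, 0.12], [0.003, 0.006, 0.0, 0, 0, 0.23], [0.003, 0.01, 0.0, 0, 0, 0.35], [0.004, 0.013, 0.0, 0, 0, 0.46], [0.003, 0.016, 0.0, 0, 0, 0.58]]
```

View pics/sidef.png

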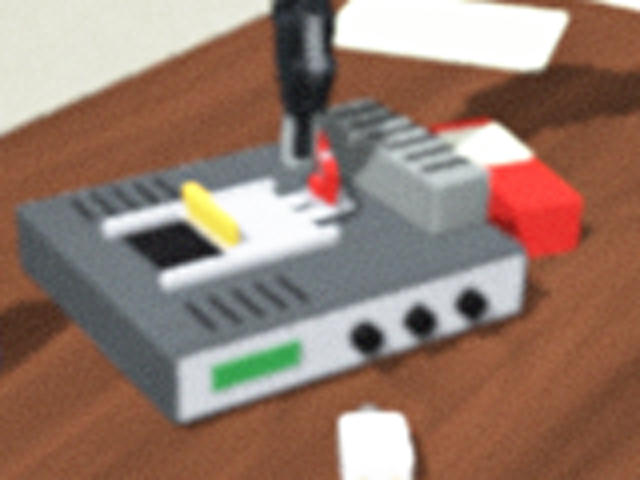

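Side view: fingers behind the red wing at about (310,150), no resistance yet. Continue to -58°.

Call:
move_arm:
  moves:
    - [[0.001,0.003,0,0,0,0.12],[0.003,0.006,0,0,0,0.23],[0.003,0.01,0,0,0,0.35],[0.004,0.013,0,0,0,0.46],[0.003,0.016,0,0,0,0.58],[0.003,0.016,0,0,0,0.58]]

```text
clock: 21.65
eef_pos: [613.1, -156.0, 80.7]
tool_rot: [-3.14, -0.001, -1.401]
force: [0.7, -1.0, -0.2]
width: -0.3
```

```bash
python3 look.py f2; python3 ret.py -58 140
```

```text
21.65 [ 613.1 -156.    80.7] [-3.140e+00 -1.000e-03 -1.401e+00] [ 0.7 -1.  -0.2] [ 0.13  0.79  0.13  1.69 -0.14  0.67 -1.07]
stud_top [267.5, 281.6] 0.56 [ 596.2 -132.    96. ] amp 0.8 -43.9
housing none
cover_lip [140.9, 184.2] 0.69 [629.3 -53.8  73. ] amp 1.5 41.1
nut_wings [271.9, 271.4] 0.87 [ 598.7 -133.1   90. ] amp 3.5 -43.9
19 [[0.0, 0.0, -0.025, 0, 0, -0.18], [-0.001, 0.001, -0.045, 0, 0, -0.36], [-0.007, 0.006, -0.045, 0, 0, -0.55], [-0.01, 0.008, -0.045, 0, 0, -0.73], [-0.012, 0.01, -0.045, 0, 0, -0.91], [-0.014, 0.012, -0.045, 0, 0, -1.09], [-0.017, 0.014, -0.045, 0, 0, -1.27], [-0.019, 0.016, -0.045, 0, 0, -1.46], [-0.022, 0.018, -0.045, 0, 0, -1.64], [-0.024, 0.02, -0.045, 0, 0, -1.82], [-0.027, 0.022, -0.045, 0, 0, -2.0], [-0.029, 0.024, -0.045, 0, 0, -2.18], [-0.031, 0.025, -0.045, 0, 0, -2.36], [-0.034, 0.027, -0.045, 0, 0, -2.55], [-0.036, 0.029, -0.045, 0, 0, -2.73], [-0.039, 0.031, -0.045, 0, 0, -2.91], [-0.041, 0.033, -0.045, 0, 0, -3.09], [-0.043, 0.035, -0.045, 0, 0, -3.27], [-0.046, 0.037, -0.045, 0, 0, -3.46]]
```

Call:
move_arm:
  moves:
    - [[0,0,-0.045,0,0,0],[0,0,-0.045,0,0,-0.18],[-0.001,0.001,-0.045,0,0,-0.36],[-0.007,0.006,-0.045,0,0,-0.55],[-0.01,0.008,-0.045,0,0,-0.73],[-0.012,0.01,-0.045,0,0,-0.91],[-0.014,0.012,-0.045,0,0,-1.09],[-0.017,0.014,-0.045,0,0,-1.27],[-0.019,0.016,-0.045,0,0,-1.46],[-0.022,0.018,-0.045,0,0,-1.64],[-0.024,0.02,-0.045,0,0,-1.82],[-0.027,0.022,-0.045,0,0,-2.0],[-0.029,0.024,-0.045,0,0,-2.18],[-0.031,0.025,-0.045,0,0,-2.36],[-0.034,0.027,-0.045,0,0,-2.55],[-0.036,0.029,-0.045,0,0,-2.73],[-0.039,0.031,-0.045,0,0,-2.91],[-0.041,0.033,-0.045,0,0,-3.09],[-0.043,0.035,-0.045,0,0,-3.27],[-0.046,0.037,-0.045,0,0,-3.46]]

```text
clock: 24.4
eef_pos: [567.5, -117.4, 125.2]
tool_rot: [-3.14, 0.0, 2.061]
force: [0.5, 0.6, 0.3]
width: 0.2
```

```bash
python3 look.py g; python3 - <<'E'
import cv2
a=cv2.imread("pics/wg.png")[180:290,200:340]; cv2.imwrite("pics/wgz.png",cv2.resize(a,None,fx=5,fy=5,interpolation=2))
from h import *
d=get_image("side");a=d["color"][110:230,260:420]
cv2.imwrite(f"pics/sideg.png",cv2.resize(a,None,fx=4,fy=4,interpolation=2))
E
python3 st.py 140 104 4 1
```

```text
24.4 [ 567.5 -117.4  125.2] [-3.14   0.     2.061] [0.5 0.6 0.3] [ 0.64  0.79 -0.81  1.8   0.74  0.88  1.54]
stud_top [277.4, 251.6] 0.77 [ 595.6 -132.1   96. ] amp 0.3 -44.2
housing [212.3, 182.4] 0.9 [ 572.3 -188.9   95. ] amp 0.4 -105.6
cover_lip none
nut_wings none
yaw jump -0.15707963267948966
5 [[0.0, -0.0, 0.045, 0, 0, -0.0], [0.002, 0.006, 0.045, 0, 0, 0.16], [0.003, 0.011, 0.045, 0, 0, 0.31], [0.004, 0.015, 0.045, 0, 0, 0.47], [0.003, 0.02, 0.045, 0, 0, 0.63]]
```

View pics/wgz.png

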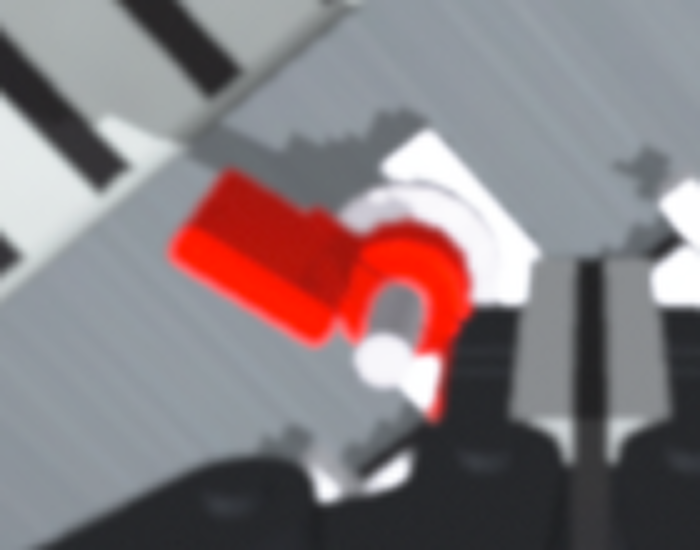

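View pics/sideg.png

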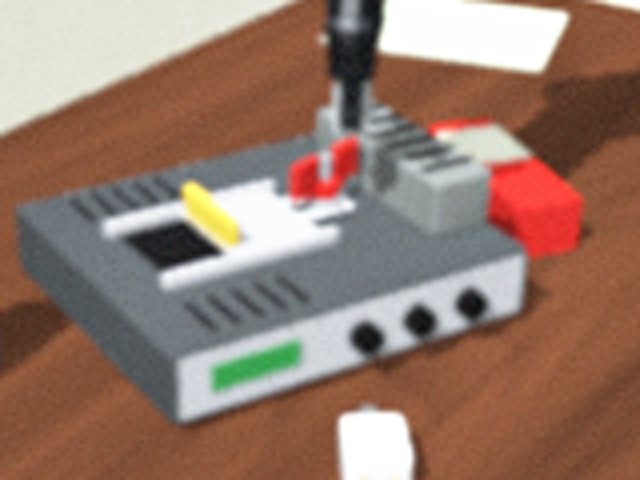

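Wrist crop: wing at about -70°, other wing at 110°, washer closing on the fork. Fourth stroke in chunks, watching force.

Call:
move_arm:
  moves:
    - [[0,0,0.045,0,0,0],[0,0,0.045,0,0,0],[0.002,0.006,0.045,0,0,0.16],[0.003,0.011,0.045,0,0,0.31],[0.004,0.015,0.045,0,0,0.47],[0.003,0.02,0.045,0,0,0.63]]

```text
clock: 25.45
eef_pos: [585.5, -104.4, 82.1]
tool_rot: [3.14, -0.0, 1.419]
force: [1.0, 0.0, -0.2]
width: 0.2
```

```bash
python3 st.py 104 70 5 0; python3 st.py 70 30 6 0;python3 st.py 30 -10 6 0;python3 st.py -10 -40 5 0;python3 st.py -40 -68 5 0
```

```text
yaw jump -0.11868238913561435
5 [[0.001, 0.003, 0.0, 0, 0, 0.12], [0.003, 0.007, 0.0, 0, 0, 0.24], [0.003, 0.01, 0.0, 0, 0, 0.36], [0.004, 0.013, 0.0, 0, 0, 0.47], [0.003, 0.017, 0.0, 0, 0, 0.59]]
yaw jump -0.11635528346628843
6 [[0.001, 0.003, 0.0, 0, 0, 0.12], [0.003, 0.006, 0.0, 0, 0, 0.23], [0.003, 0.01, 0.0, 0, 0, 0.35], [0.004, 0.013, 0.0, 0, 0, 0.47], [0.003, 0.017, 0.0, 0, 0, 0.58], [0.003, 0.02, 0.0, 0, 0, 0.7]]
yaw jump -0.1163552834662886
6 [[0.001, 0.003, 0.0, 0, 0, 0.12], [0.003, 0.006, 0.0, 0, 0, 0.23], [0.003, 0.01, 0.0, 0, 0, 0.35], [0.004, 0.013, 0.0, 0, 0, 0.47], [0.003, 0.017, 0.0, 0, 0, 0.58], [0.003, 0.02, 0.0, 0, 0, 0.7]]
yaw jump -0.10471975511965981
5 [[0.001, 0.003, 0.0, 0, 0, 0.1], [0.002, 0.006, 0.0, 0, 0, 0.21], [0.003, 0.009, 0.0, 0, 0, 0.31], [0.003, 0.012, 0.0, 0, 0, 0.42], [0.004, 0.015, 0.0, 0, 0, 0.52]]
yaw jump -0.09773843811168259
5 [[0.001, 0.003, 0.0, 0, 0, 0.1], [0.002, 0.005, 0.0, 0, 0, 0.2], [0.003, 0.008, 0.0, 0, 0, 0.29], [0.003, 0.011, 0.0, 0, 0, 0.39], [0.004, 0.014, 0.0, 0, 0, 0.49]]
```

Call:
move_arm:
  moves:
    - [[0.001,0.003,0,0,0,0.12],[0.003,0.007,0,0,0,0.24],[0.003,0.01,0,0,0,0.36],[0.004,0.013,0,0,0,0.47],[0.003,0.017,0,0,0,0.59]]

```text
clock: 26.08
eef_pos: [596.7, -99.6, 81.3]
tool_rot: [-3.131, 0.003, 0.832]
force: [-15.4, 10.8, 9.8]
width: -0.2
```

Call:
move_arm:
  moves:
    - [[0.001,0.003,0,0,0,0.12],[0.003,0.006,0,0,0,0.23],[0.003,0.01,0,0,0,0.35],[0.004,0.013,0,0,0,0.47]]

```text
clock: 26.58
eef_pos: [604.0, -94.6, 79.7]
tool_rot: [-3.118, 0.013, 0.367]
force: [-19.5, 26.7, -0.9]
width: -0.0
```

```bash
python3 - <<'E'
from plan import *
for a in(70,43.1): print(stroke(a,0,26,14,80).round(1))
E
python3 look.py h
```

```text
[ 602.3 -104.1   80.     0.8]
[ 6.145e+02 -1.105e+02  8.000e+01  4.000e-01]
26.575 [604.  -94.6  79.7] [-3.118  0.013  0.367] [-19.5  26.7  -0.9] [ 0.32  0.8  -0.34  1.72  0.35  0.71  0.17]
stud_top none
housing none
cover_lip [388.1, 193.1] 0.87 [629.1 -53.4  73. ] amp 1.1 41.3
nut_wings none
```

View pics/wh.png

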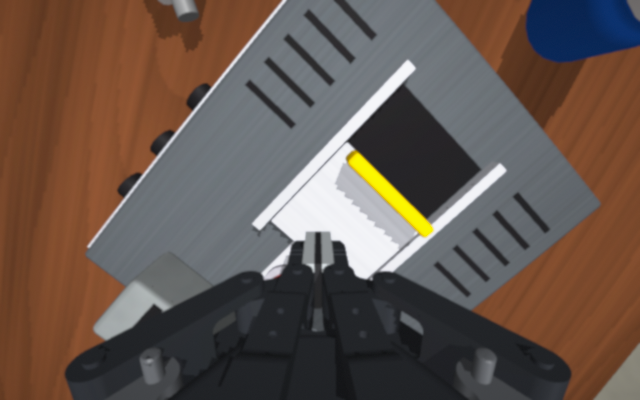

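```bash
python3 - <<'E'
from plan import *
c=stroke(43.1,0,26,14,80)
a=np.array([*W(-16,-45+44),80,c[3]]); b=a.copy(); b[2]=150; e=np.array([*W(-40,90),180,c[3]])
rows(c,[a,a]+lin(a,b,2)+lin(b,e,3)+[e])
np.save("cmd.npy",e)
E
```

```text
8 [[-0.008, -0.029, -0.0, 0, 0, -0.0], [-0.008, -0.029, -0.0, 0, 0, -0.0], [-0.008, -0.029, -0.035, 0, 0, -0.0], [-0.008, -0.029, -0.07, 0, 0, -0.0], [0.007, -0.057, -0.08, 0, 0, -0.0], [0.022, -0.084, -0.09, 0, 0, -0.0], [0.037, -0.112, -0.1, 0, 0, -0.0], [0.037, -0.112, -0.1, 0, 0, -0.0]]
```

Call:
move_arm:
  moves:
    - [[-0.008,-0.029,0,0,0,0],[-0.008,-0.029,0,0,0,0],[-0.008,-0.029,-0.035,0,0,0],[-0.008,-0.029,-0.07,0,0,0],[0.007,-0.057,-0.08,0,0,0],[0.022,-0.084,-0.09,0,0,0],[0.037,-0.112,-0.1,0,0,0],[0.037,-0.112,-0.1,0,0,0]]

```text
clock: 27.82
eef_pos: [610.8, 11.1, 182.8]
tool_rot: [-3.141, -0.005, 0.368]
force: [-0.1, -0.9, 0.1]
width: -0.2
```

```bash
python3 look.py i; python3 - <<'E'
from h import *
a=get_image("side")["color"][120:200,300:400]; cv2.imwrite("pics/sidei.png",cv2.resize(a,None,fx=7,fy=7,interpolation=2))
a=get_image("top")["color"][110:230,320:460]; cv2.imwrite("pics/topi.png",cv2.resize(a,None,fx=5,fy=5,interpolation=2))
E
```

```text
27.825 [610.8  11.1 182.8] [-3.141 -0.005  0.368] [-0.1 -0.9  0.1] [ 0.17  0.65 -0.38  1.68  0.29  0.87  0.04]
stud_top none
housing none
cover_lip none
nut_wings none
```

View pics/wi.png

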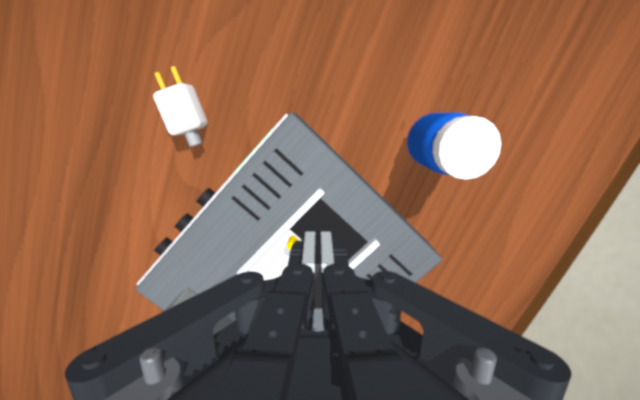

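View pics/sidei.png

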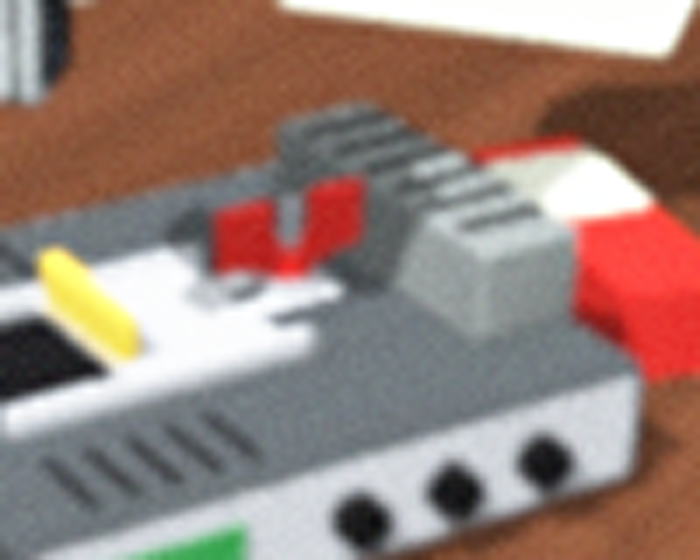

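View pics/topi.png

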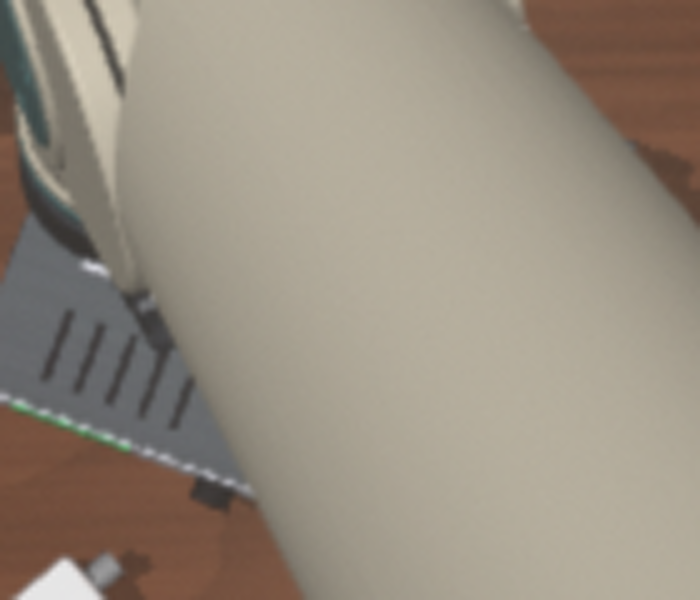

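```bash
python3 - <<'E'
from plan import *
from scipy.optimize import least_squares
cs=cam(get_image("side"))
obs=np.array([[330.4,150.4],[331.1,158.9],[351.7,145.7],[351,155.3]])
st=proj(cs,[*W(0,-45),96]);print("studtop px",st)
def M(x):
    a=np.radians(x[0]);e=np.array([np.cos(a),np.sin(a)])*32;o=[]
    for s in(1,-1):
        for h in(13,-13): o.append([*W(s*e[0],s*e[1]-45),x[1]+h])
    return proj(cs,np.array(o))
for a0 in (90,60,120,30):
  r=least_squares(lambda x:(M(x)+x[2:]-obs).ravel(),[a0,88,0,0]);
  r2=least_squares(lambda x:(M(x)-obs).ravel(),[a0,88]);print(r.x.round(1),r.cost,r2.x.round(1),r2.cost)
r=models.place_of("side","nut_wings"),models.place_of("side","stud_top");print(r)
print([ (z,proj(cs,[*W(0,-45),z]).round(1)) for z in (85,86,87,90)])
E
```

```text
studtop px [[341.83361895 148.45767753]]
[86.  67.5 -0.3 -5.7] 0.6897990013331391 [86.9 84.2] 1.1630965692069348
[86.  67.5 -0.3 -5.7] 0.6897990014572044 [86.9 84.2] 1.16309656919258
[86.  67.5 -0.3 -5.7] 0.6897990010548005 [86.9 84.2] 1.1630965691922266
[86.  67.5 -0.3 -5.7] 0.6897990009367774 [86.9 84.2] 1.1630965691973845
([{'uv': [341.5, 153.0], 'score': 0.45}], [{'uv': [343.3, 147.7], 'score': 0.71}])
[(85, array([[341.7, 152.3]])), (86, array([[341.7, 152. ]])), (87, array([[341.7, 151.6]])), (90, array([[341.8, 150.6]]))]
```

Side view: nut low on the cover, wings at about 87°, fitted wing height ≈84 mm (home is 85). One more gentle confirming push.

```bash
python3 - <<'E'
from plan import *
c=np.load("cmd.npy"); s=stroke(92,0,25,22,130); d=s.copy();d[2]=80
f=stroke(92,0,25,14,80); f[:2]=f[:2]
g=stroke(92,0,25,9,80)
np.save("cmd.npy",rows(c,lin(c,s,7)+[s,d,d]+lin(d,f,2)+[f]))
rows(f,lin(f,g,3)+[g])
rows(g,[stroke(92,0,25,22,80),stroke(92,0,25,24,130)])
for a in(f,g):print(a)
E
```

```text
13 [[-0.009, 0.013, 0.007, 0, 0, -0.12], [-0.018, 0.026, 0.014, 0, 0, -0.24], [-0.027, 0.04, 0.021, 0, 0, -0.37], [-0.036, 0.053, 0.029, 0, 0, -0.49], [-0.045, 0.066, 0.036, 0, 0, -0.61], [-0.054, 0.079, 0.043, 0, 0, -0.73], [-0.063, 0.093, 0.05, 0, 0, -0.85], [-0.063, 0.093, 0.05, 0, 0, -0.85], [-0.063, 0.093, 0.1, 0, 0, -0.85], [-0.063, 0.093, 0.1, 0, 0, -0.85], [-0.06, 0.095, 0.1, 0, 0, -0.85], [-0.057, 0.098, 0.1, 0, 0, -0.85], [-0.057, 0.098, 0.1, 0, 0, -0.85]]
4 [[0.0, 0.002, 0.0, 0, 0, -0.0], [-0.0, 0.003, 0.0, 0, 0, -0.0], [-0.0, 0.005, 0.0, 0, 0, -0.0], [-0.0, 0.005, 0.0, 0, 0, -0.0]]
2 [[0.0, -0.013, -0.0, 0, 0, -0.0], [-0.0, -0.015, -0.05, 0, 0, -0.0]]
[ 590.6877489  -104.42663165   80.            1.21348317]
[ 595.37194865 -106.17542344   80.            1.21348317]
```

Call:
move_arm:
  moves:
    - [[-0.009,0.013,0.007,0,0,-0.12],[-0.018,0.026,0.014,0,0,-0.24],[-0.027,0.04,0.021,0,0,-0.37],[-0.036,0.053,0.029,0,0,-0.49],[-0.045,0.066,0.036,0,0,-0.61],[-0.054,0.079,0.043,0,0,-0.73],[-0.063,0.093,0.05,0,0,-0.85],[-0.063,0.093,0.05,0,0,-0.85],[-0.063,0.093,0.1,0,0,-0.85],[-0.063,0.093,0.1,0,0,-0.85],[-0.06,0.095,0.1,0,0,-0.85],[-0.057,0.098,0.1,0,0,-0.85],[-0.057,0.098,0.1,0,0,-0.85]]

```text
clock: 29.95
eef_pos: [591.8, -104.4, 81.6]
tool_rot: [3.139, -0.001, 1.214]
force: [0.6, -0.0, -0.6]
width: -0.2
```

Call:
move_arm:
  moves:
    - [[0,0.002,0,0,0,0],[0,0.003,0,0,0,0],[0,0.005,0,0,0,0],[0,0.005,0,0,0,0],[0,0.005,0,0,0,0]]

```text
clock: 30.58
eef_pos: [593.3, -105.3, 80.1]
tool_rot: [-3.138, 0.001, 1.215]
force: [-4.3, 2.0, 4.2]
width: -0.2
```

Call:
move_arm:
  moves:
    - [[0,0.003,0,0,0,0],[0,0.006,0,0,0,0],[0,0.006,0,0,0,0],[0,0.006,0,0,0,0]]

```text
clock: 31.08
eef_pos: [594.0, -105.5, 79.6]
tool_rot: [-3.128, 0.003, 1.216]
force: [-15.2, 5.0, 11.1]
width: -0.1
```

The nut resists 16 N with no yielding (about 13 times friction): at its stop. Retreat clear.

Call:
move_arm:
  moves:
    - [[0,-0.02,0,0,0,0],[0,-0.02,0,0,0,0],[0,-0.02,-0.05,0,0,0],[0,-0.02,-0.1,0,0,0],[0,-0.06,-0.13,0,0,0],[0,-0.12,-0.15,0,0,0],[0,-0.15,-0.15,0,0,0],[0,-0.15,-0.15,0,0,0],[0,-0.15,-0.15,0,0,0]]

```text
clock: 32.2
eef_pos: [462.1, -56.3, 230.8]
tool_rot: [3.139, -0.001, 1.214]
force: [0.5, -0.4, 0.1]
width: 0.2
```

```bash
python3 look.py j; python3 - <<'E'
from h import *
a=get_image("side")["color"][90:250,210:450]; cv2.imwrite("pics/sidej.png",cv2.resize(a,None,fx=3.3,fy=3.3,interpolation=2))
a=get_image("top")["color"][80:260,260:520]; cv2.imwrite("pics/topj.png",cv2.resize(a,None,fx=3,fy=3,interpolation=2))
E
```

```text
32.2 [462.1 -56.3 230.8] [ 3.139e+00 -1.000e-03  1.214e+00] [ 0.5 -0.4  0.1] [ 0.57  0.44 -0.71  2.    0.39  0.83  0.86]
stud_top none
housing [246.8, 313.7] 0.81 [ 576.8 -187.1   95. ] amp 3.9 -102.2
cover_lip none
nut_wings [470.7, 287.4] 0.48 [638.9  67.6  90. ] amp -36.1 156.9
```

View pics/wj.png

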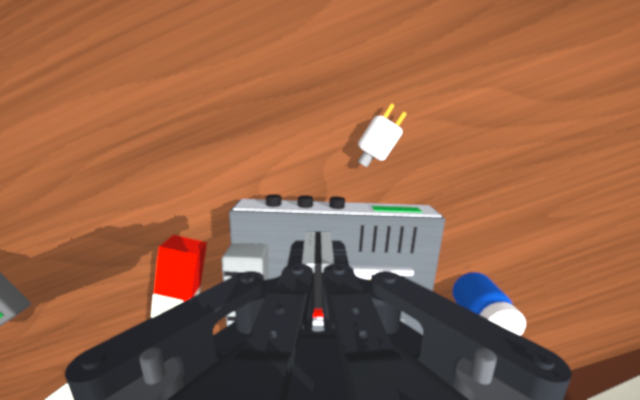

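View pics/sidej.png

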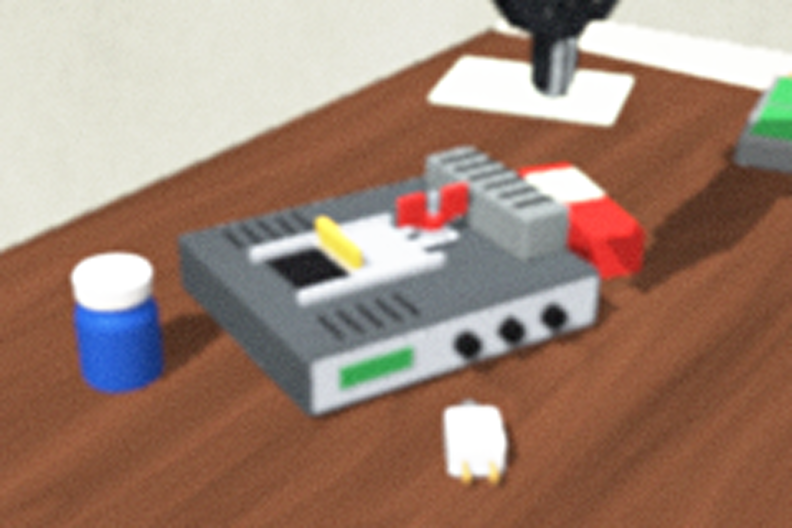

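View pics/topj.png

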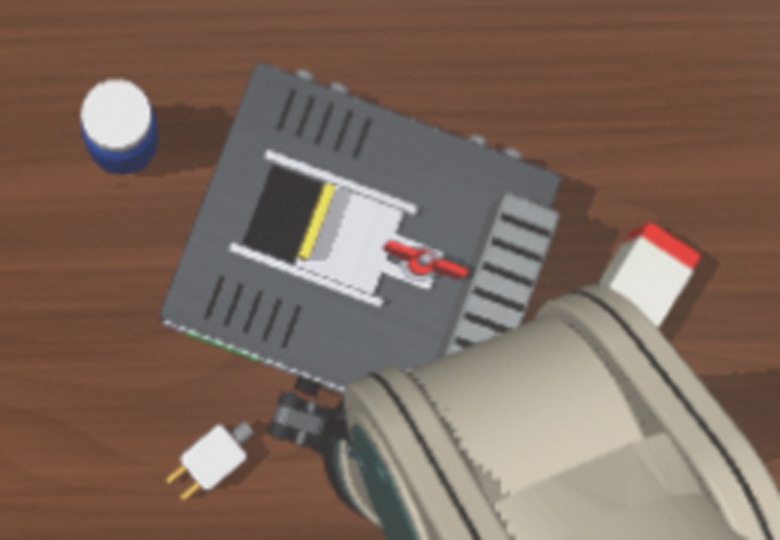

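Top view: lip at about (365.7,154), against (364.7,154.6) predicted for shut. The fork straddles the stud under the nut, the wings lie along amp y, and the jar, plug and carton haven't moved. Handing in.

```bash
python3 -c "
from cell import job,ctrl
print(job.finish_job(),ctrl.read_state()['clock'])"
```

```text
the job is handed in; nothing more can be done
the job is handed in; nothing more can be done
```

The cover is fully shut and the wing nut is home against it. I pushed only with shut fingertips and handed the job in just after the 32 s mark.

- **Cover:** I pushed the lip until it stopped moving. The force then rose from about 6 to 13 N with no further travel. The wrist and top images put the lip within about 1 mm of its shut position.
- **Wing nut:** I turned it clockwise with four strokes until it hit a hard stop. A second push of about 16 N on the wing moved it under 1 mm, far more than its friction would resist. A fit to the side image put the wings at about 84 mm, against 85 mm when home. That fit is only good to a couple of millimetres, so the force check is the stronger evidence.
- **Slip at the stop:** In the last stroke the fingers slid outward off the wing tip, at about 33 N. I backed off and repeated the push squarely.
- **Surroundings:** The jar, carton and plug look unmoved in the last pictures, and the arm ended clear of everything. The last wrist picture gave one false nut detection, which I ignored because the side and top pictures show the nut clearly.

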